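Uncouple the air lance and clip it in its rack

ROBOT

A 6-joint arm with a two-finger parallel gripper is mounted at the origin on a cart in front of the work surface, level with it; the furniture and walls round the work are solid. World frame = base frame: x ahead of the robot, y to its left, z up, the work surface at z = 0. Lengths are in m, angles in rad, forces in N, time in s.
With the tool pointing down it reaches from about 0.25 to 0.725 m from the base axis. Payload 4 kg.
Tool frame: the origin (TCP) lies between the finger pads; the fingertips stand 8 mm ahead of it and the grasp point (between the pads) lies 11 mm behind it (bot.tip_reach is the distance from the TCP to the fingertips, in m); z points along the fingers, y is the line along which they close (so a half turn about z gives the same grasp; the last joint's range is limited). The gripper opens to 85 mm and grips with 20 to 120 N. Pads are 22 mm wide; open, the fingers measure 114 mm over their backs; the gripper's body (76 mm by 85 mm) begins 54 mm behind the grasp point. The pads swing forward as they close: fully open they stand 13 mm farther back than shut.
Start: joints at [-1.201, 0.241, 0.005, 1.335, 0, 1.571], TCP at [0.181, -0.466, 0.239] pointing down, gripper open.
Joint ranges: [-2.72, 2.72], [-1.05, 1.87], [-1.09, 1.28], [-1.99, 2.15], [-1.42, 1.44], [-3.14, 3.14]. Speed limits (rad/s): [2.79, 2.79, 3.14, 3.14, 3.14, 3.14].

INTERFACE

Orientations are given as a unit quaternion [x, y, z, w].
In Python, from workcell import bot gives the robot as it stands.
- The arm moves only by the tool move_arm, never from a script. Its argument "deltas" is a list of rows, each a list of 7 numbers: the opening, from 0 (shut) to 1 (fully open), then the shift along the tool's x, y, z in mm, then the turn, a rotation vector about the tool's x, y, z in degrees. In form: [[gripper, tx, ty, tz, ax, ay, az], ...]. A call has 1 to 10 rows; each row shifts and turns the commanded pose from where the row before left it, along the tool's axes as they then stand; what a row does not reach is not made up. A row lasts 1/12 s, in which the tool goes at most 41.7 mm and 7.16 degrees, less where a joint would pass 70% of its speed; a pose out of reach is approached as far as the arm can. A call is refused whole if a number of a shift passes 41.7 or a number of a turn 7.16, either way. A call with a gripper value outside its range is refused whole. The fingers move at their own pace and stop on an object; the grip force is fixed at half the most. Time passes only in rows, so rows that do not move let the fingers close. It gives the time, the measured TCP pose, the force, the opening and the grip force at its end, in the units of the state.
- bot.get_obs(): the state, without advancing time (a new reading comes with each control period).
- bot.camera(name): name is "side" or "top" or "wrist"; returns the picture (400x640x3 uint8, blue, green, red); there is no depth.
- bot.calibration(name): a dict with "K" (3x3 intrinsics, pixels), "dist_coeffs" ([k1, k2, p1, p2, k3] as OpenCV has them; the pictures are not rectified), "position" and "orientation" of the camera in the world. Camera axes: x right, y down, z forward; pixel columns grow to the right and rows downward; lengths in m; the calibration is good to about 2 mm. A picture is of the moment at which its call begins: read the wrist's pose just before it. calibration takes no time and is no camera call; for the wrist camera it gives the pose at the moment of the call.
- bot.job_done(): hands the job in; it is judged then, once.
Trained networks look in the newest picture that a camera, given by its name, has taken for a name from the list of things; names that differ only in an ending like _2 or _b are one class to them, and where a whole thing is asked for, a point or a joint stands for the part that bears it (a point fixed in the world has none). Each returns a list of dicts, best first, with "conf" (0 to 1); they miss things now and then, are a little off and sometimes report something else, mostly with a low value. They report only what shows in the picture. A call takes as long as a camera call. They do not tell look-alikes from the thing itself.
- bot.outline_of(query, camera): "pixels" (400x640 bool, what is visible of it) and "rect" ([left, top, width, height] in pixels, round what is visible of it).
The state is a dict: "clock": time; "joint_pos": joint angles; "joint_vel": joint speeds; "tau": joint torques, N m; "eef_pos": TCP position; "tool_rot": TCP orientation; "ft_force": force on the tool from outside, world axes, zero at the start; "ft_torque": the same for the moment, N m; "grip_width": finger opening in m; "grasp_force": force on a finger pad.
Only numpy, scipy, OpenCV 4.12 (cv2) and the standard library are available. Lean on these libraries where they do the work, as an engineer would, in place of code of your own. Each camera call takes 0.05 s, during which the arm holds its last target. There are 200 camera calls.

TASK

Pull back the brass collar of the bench air coupler to release the orange blow-off lance, let the collar spring home again and draw the lance straight out of the coupler. Then lay its orange barrel lengthwise over the two steel spring clips of the grey parking rack and push it down until it snaps fully home in both, the middle of the barrel midway between the clips, and let go. Leave the multimeter, the tape roll and the teal puck where they are.

Things in the scene. Friction and masses are not known exactly. Their poses are not given: they have to be found in the camera images.
- coupler: Air coupler, fixed to the bench: aluminium base plate 236 x 64 x 8 mm, blue block (40 x 56 mm, top at 80 mm), a level steel nose with a brass collar, and a grey V rest 18 mm wide, 12 mm long, 109 mm along -x, under the lance's barrel, narrower than it so fingers pass beside. Origin on the bench straight below the nose's open end; +x points along the nose to the block, z up.
- mouth (a point): Centre of the open end of the coupler's nose, on its axis, 55 mm above the bench. +x points to the blue block, whose front face is 54 mm away: the collar is pulled back this way. -x points out of the mouth: the lance is drawn out this way. z is up. At the start the lance is locked in the nose and cannot be pulled out.
- collar_grip (a point): Brass sliding collar round the coupler's nose: this point is on its axis, in the middle of its ribbed waist, and moves with it; axes as mouth. At home it is 17 mm along +x from the mouth, 55 mm above the bench. Waist 31 mm in diameter, 30 mm long; behind it, 15 mm along +x from this point, begins a flange 38 mm in diameter, 6 mm thick.
- collar (a joint): How far the collar is pulled back along +x of mouth, m: 0 home, stop at 0.011. A spring returns it (3.6 N at home, 6.9 N at the stop). Beyond 0.007 it frees the lance, which a spring in the nose pushes 12 mm out of its lock within half a second; the collar may then be let go and springs home without catching the lance again.
- lance_center (a point): Air lance, loose, 0.11 kg, 198 mm long: orange barrel 20 mm in diameter, 110 mm long, steel plug (46 mm, up to 15 mm thick) at +x, thin nozzle (42 mm) at -x. Point: middle of the barrel, on its axis x, about which it may turn. It is 61 mm along -x of the mouth when locked, 73 mm once popped forward; from 101 mm on the plug is clear of the mouth.
- rack: Parking rack, fixed to the bench: grey base plate 120 x 60 x 8 mm with two upright spring clips of bright steel, open at the top, 34 mm to either side of its middle along its x axis. Clips are 12 mm wide along x, leaving 56 mm between them for fingers. Origin at the centre of its underside, z up.
- clip_center (a point): Where the middle of the lance's barrel lies when fully home in the rack, 55 mm above the bench; the barrel lies along x, either way round; z up. Clip mouths are flared, about 33 mm wide, and reach 21 mm above this point; V seats stop the barrel at home. Pushing it straight down into both clips takes about 10 N: the arms spread and close over it.
- multimeter: Yellow multimeter, loose, 159 x 79 x 46 mm, lying on the bench; origin at the centre of its underside.
- amber_tape: Roll of amber tape, loose, 58 mm in diameter, 18 mm high; origin at the centre of its underside.
- teal_puck: Round teal dispenser puck, loose, 54 mm in diameter, 20 mm high; origin at the centre of its underside.
There are look-alikes about, which are no part of the job. What is shaped like the rack but purple is not meant.

How it is judged:
By the outcome, as a careful person would: the job done as asked, in the order asked, and still so for the second after the job is handed in, with the robot touching nothing.
It also fails if it takes over 48 s, if anything falls off the work surface, if the arm or the gripper's body presses on something with over 40 N, if the wrist force passes 120 N, or if a joint passes its speed limit or range.

## Working session

There is one attempt and no reset: what is moved stays moved. The work goes in short steps, Python scripts to look and compute and a tool call to move; the robot and the scene stay as the last step left them, time stands still between calls to the robot, and variables do not carry over. Pictures are saved under pics/ and viewed, at most 13 in all, crops included, and the job is handed in when it is done.

Besides the shell and the picture viewer there is one more tool, called after "Request:" as name(argument=value, ...) on one line, values as JSON. move_arm: Moves the arm, as the interface text tells. Its arguments: {"type":"object","properties":{"deltas":{"type":"array","items":{"type":"array","items":{"type":"number"}}}},"required":["deltas"]}

```bash
mkdir -p pics; ls
cat > h.py <<'E'
import numpy as np, cv2
from scipy.spatial.transform import Rotation as R
from workcell import bot
def ray(cam,uv,c=None):
    c=c or bot.calibration(cam)
    p=cv2.undistortPoints(np.array(uv,float).reshape(-1,1,2),np.array(c["K"]),np.array(c["dist_coeffs"])).reshape(-1,2)
    d=np.c_[p,np.ones(len(p))]@R.from_quat(c["orientation"]).as_matrix().T
    return np.array(c["position"]),d
def onz(cam,uv,z,c=None):
    o,d=ray(cam,uv,c); return o+d*((z-o[2])/d[:,2])[:,None]
def proj(cam,P,c=None):
    c=c or bot.calibration(cam); M=R.from_quat(c["orientation"]).as_matrix()
    X=(np.array(P,float).reshape(-1,3)-np.array(c["position"]))@M
    return cv2.projectPoints(X,np.zeros(3),np.zeros(3),np.array(c["K"]),np.array(c["dist_coeffs"]))[0].reshape(-1,2)
E
python3 - <<'E'
from h import *
for n in("top","side"):
    cv2.imwrite(f"pics/{n}1.png",bot.camera(n)); c=bot.calibration(n); print(n,c["position"],c["orientation"],c["K"][0])
    for q in ("coupler","collar_grip","lance_center","rack"):
        for r in bot.outline_of(q,n)[:3]:
            ys,xs=np.nonzero(r["pixels"]); m=np.array([xs.mean(),ys.mean()]); print(q,round(r["conf"],2),r["rect"],m.round(1),onz(n,m,.055).round(3))
o=bot.get_obs();print(o)
E
```

```text
pics
top [ 0.37445902 -0.03606804  1.05756199] [ 0.71337516 -0.69331249  0.07324204 -0.07105829] [365.69530102   0.         319.61420973]
coupler 0.58 [224.2, 188.8, 92.1, 37.1] [263.7 207. ] [[0.551 0.119 0.055]]
collar_grip 0.48 [248.8, 196.5, 13.9, 11.9] [254.2 202.7] [[0.562 0.145 0.055]]
collar_grip 0.26 [224.0, 188.4, 88.5, 34.1] [264.8 206.9] [[0.551 0.115 0.055]]
lance_center 0.89 [262.1, 198.0, 56.9, 12.9] [286.8 207. ] [[0.553 0.054 0.055]]
rack 0.98 [338.3, 238.6, 44.3, 26.8] [361.1 252.4] [[ 0.433 -0.153  0.055]]
rack 0.75 [222.2, 129.6, 41.2, 29.3] [242. 145.] [[0.73  0.191 0.055]]
side [0.13472134 1.06388381 0.66722788] [-0.15632443  0.83564423 -0.51569136  0.10641345] [399.87503009   0.         317.89313383]
coupler 0.74 [283.1, 216.8, 51.2, 43.6] [302.6 238.6] [[0.544 0.185 0.055]]
collar_grip 0.54 [296.6, 219.9, 11.8, 14.8] [303.7 227.5] [[0.566 0.127 0.055]]
lance_center 0.7 [305.9, 205.9, 22.9, 18.2] [317.2 216. ] [[0.554 0.047 0.055]]
rack 0.63 [225.1, 217.5, 27.0, 39.6] [238.1 239.8] [[0.714 0.254 0.055]]
rack 0.59 [360.6, 185.0, 22.0, 33.1] [369.7 205.4] [[ 0.419 -0.078  0.055]]
{'clock': 0.5, 'joint_pos': array([-1.20098070e+00,  2.40597844e-01,  4.94157023e-03,  1.33519254e+00,
        2.70911772e-05,  1.57078699e+00]), 'joint_vel': array([-0.00074841, -0.00104828,  0.00120833, -0.0014298 , -0.00190028,
       -0.00077984]), 'tau': array([ 1.44962437e-04, -3.71858668e+01,  2.52461708e+01,  2.78874366e-03,
        2.34362579e-05, -6.14539587e-06]), 'eef_pos': array([ 0.18071997, -0.46617022,  0.2392852 ]), 'tool_rot': array([ 9.82952345e-01,  1.83860509e-01,  8.48973319e-06, -2.82868272e-05]), 'ft_force': array([ 0.05298793, -0.79003607, -0.08712371]), 'ft_torque': array([-0.00132826, -0.00095971, -0.01100689]), 'grasp_force': 0.0, 'grip_width': 0.08544901533413475}
```

Run:
```python
import cv2
a=cv2.imread("pics/top1.png")
cv2.imwrite("pics/top1c.png",cv2.resize(a[100:300,200:440],None,fx=3,fy=3,interpolation=cv2.INTER_CUBIC)[:600,:])
```

```text
(no output)
```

View pics/top1c.png

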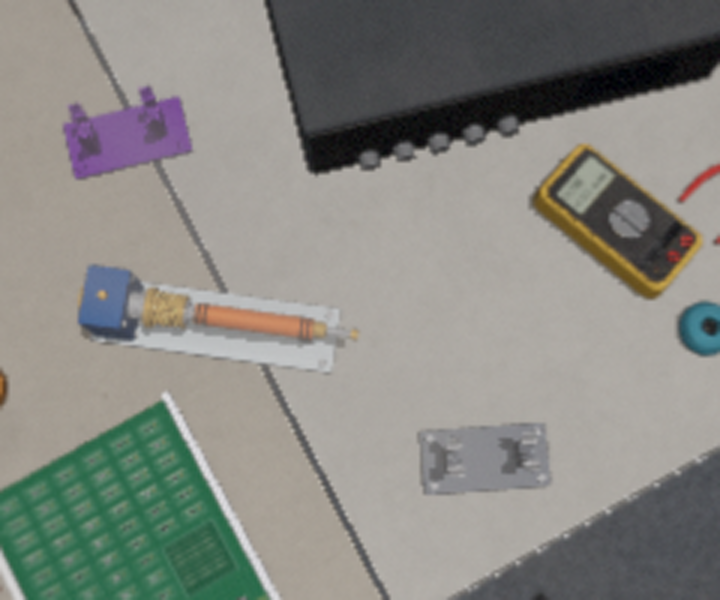

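View pics/side1.png

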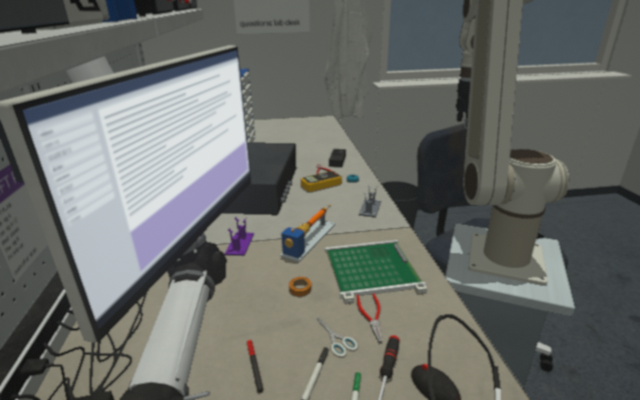

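The top crop shows the blue block at about (107,300), the brass collar at (165,308) and the orange barrel from (197,313) to (311,327). The grey rack is at (485,458) and the purple look-alike at (127,137). In the side view, the coupler and the grey rack (370,205) stand free of clutter.

Run:
```python
from h import *
bot.camera("top")
L=bot.outline_of("lance_center","top")[0]; K=bot.outline_of("rack","top")[0]
im=cv2.imread("pics/top1.png"); hsv=cv2.cvtColor(im,cv2.COLOR_BGR2HSV)
m=L["pixels"]&(hsv[...,0]>3)&(hsv[...,0]<16)&(hsv[...,1]>110)
r=cv2.minAreaRect(np.argwhere(m)[:,::-1].astype(np.float32)); P=onz("top",cv2.boxPoints(r),.055); print("lance",r,P.round(4),P.mean(0))
r=cv2.minAreaRect(np.argwhere(K["pixels"])[:,::-1].astype(np.float32)); P=onz("top",cv2.boxPoints(r),.008); print("rack",r,P.round(4),P.mean(0))
for i in range(2): d=P[i+1]-P[i];print(np.linalg.norm(d),np.degrees(np.arctan2(d[1],d[0])))
# precise manual ends
P=onz("top",[(265.7,204.3),(303.9,209)],.055);print(P,np.linalg.norm(P[1]-P[0]))
o=bot.get_obs();print(R.from_quat(o["tool_rot"]).as_matrix().round(2)); c=bot.calibration("wrist");print(c["position"],R.from_quat(c["orientation"]).as_matrix().round(2),c["K"])
```

```text
lance ((284.6300048828125, 206.5899658203125), (37.33523941040039, 5.232590675354004), 8.130102157592773) [[0.5522 0.1127 0.055 ]
 [0.5669 0.1115 0.055 ]
 [0.5549 0.0079 0.055 ]
 [0.5402 0.0094 0.055 ]] [0.55354574 0.06038727 0.055     ]
rack ((361.0172424316406, 252.7069091796875), (21.342689514160156, 41.93796920776367), 85.2363510131836) [[ 0.4586 -0.096   0.008 ]
 [ 0.472  -0.2154  0.008 ]
 [ 0.4122 -0.2199  0.008 ]
 [ 0.3991 -0.102   0.008 ]] [ 0.43544128 -0.15834675  0.008     ]
0.12010772642482706 -83.59725430116896
0.059942280946319336 -175.6442371010356
[[0.55848276 0.11328494 0.055     ]
 [0.54827184 0.00651382 0.055     ]] 0.10725826832604986
[[ 0.93  0.36  0.  ]
 [ 0.36 -0.93 -0.  ]
 [ 0.    0.   -1.  ]]
[ 0.25702021 -0.43713016  0.37359665] [[ 0.36 -0.88 -0.3 ]
 [-0.93 -0.34 -0.12]
 [ 0.    0.32 -0.95]] [[289.61141335   0.         317.81374465]
 [  0.         289.61141335 201.72706596]
 [  0.           0.           1.        ]]
```

Request:
move_arm(deltas=[[1,28,-20,0,0,0,0],[1,28,-20,0,0,0,0],[1,28,-20,0,0,0,0],[1,28,-20,0,0,0,0],[1,28,-20,0,0,0,0],[1,28,-20,0,0,0,0],[1,28,-20,0,0,0,0],[1,28,-20,0,0,0,0],[1,28,-20,0,0,0,0],[1,28,-20,0,0,0,0]])

```text
clock: 1.48
eef_pos: [0.3702, -0.177, 0.2396]
tool_rot: [0.983, 0.184, 0.0, 0.0]
ft_force: [0.2, -0.5, 0.9]
grip_width: 0.0853
grasp_force: 0.0
```

Request:
move_arm(deltas=[[1,28,-20,0,0,0,0],[1,28,-20,0,0,0,0],[1,28,-20,0,0,0,0],[1,28,-20,0,0,0,0],[1,28,-20,0,0,0,0],[1,28,-20,0,0,0,0],[1,28,-20,0,0,0,0],[1,28,-20,0,0,0,0],[1,28,-20,0,0,0,0],[1,28,-20,0,0,0,0]])

```text
clock: 2.32
eef_pos: [0.559, 0.1108, 0.2393]
tool_rot: [0.983, 0.184, 0.0, 0.0]
ft_force: [-0.1, -1.4, 0.1]
grip_width: 0.0858
grasp_force: 0.0
```

Request:
move_arm(deltas=[[1,0,0,5,0,0,-7],[1,0,0,5,0,0,-7],[1,0,0,5,0,0,-7],[1,0,0,5,0,0,-7],[1,0,0,5,0,0,-7],[1,0,0,5,0,0,-7],[1,0,0,5,0,0,-7],[1,0,0,0,0,0,-7],[1,0,0,0,0,0,-7],[1,0,0,0,0,0,0]])

```text
clock: 3.15
eef_pos: [0.5582, 0.1091, 0.2041]
tool_rot: [0.741, 0.671, -0.0, -0.0]
ft_force: [0.1, 0.2, -0.4]
grip_width: 0.0853
grasp_force: 0.0
```

Run:
```python
from h import *
c=bot.calibration("wrist"); im=bot.camera("wrist"); cv2.imwrite("pics/w1.png",im)
for q in ("collar_grip","lance_center","coupler"):
    for r in bot.outline_of(q,"wrist")[:2]:
        p=cv2.minAreaRect(np.argwhere(r["pixels"])[:,::-1].astype(np.float32)); print(q,round(r["conf"],2),np.round(p[0],1),np.round(p[1],1),round(p[2],1),onz("wrist",p[0],.055,c).round(4))
        if q=="collar_grip":
            print(onz("wrist",cv2.boxPoints(p),.055,c).round(4))
```

```text
collar_grip 0.56 [321.  157.3] [39.7 39. ] 88.2 [[0.5644 0.1409 0.055 ]]
[[0.547  0.1613 0.055 ]
 [0.5844 0.1587 0.055 ]
 [0.5827 0.1196 0.055 ]
 [0.5436 0.1223 0.055 ]]
coupler 0.8 [321. 168.] [204.  66.] 90.0 [[0.5634 0.1302 0.055 ]]
```

View pics/w1.png

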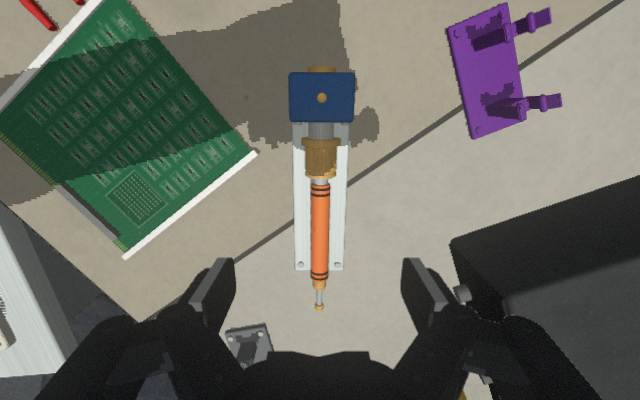

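The wrist view shows the coupler nearly upright in the image. The collar runs from v=138 to 178 at u≈321, the barrel from (320,181) to (319,285), and the nozzle tip is at (319,308).

Run:
```python
from h import *
c=bot.calibration("wrist"); im=cv2.imread("pics/w1.png"); h=cv2.cvtColor(im,cv2.COLOR_BGR2HSV)
m=((h[...,0]>4)&(h[...,0]<14)&(h[...,1]>150)).astype(np.uint8); m[:,:280]=0;m[:,360:]=0;m[:175]=0
ys,xs=np.nonzero(m[:292]); print(ys.min(),ys.max())
pts=[]
for v in (190,205,220,235,250,265,278):
    u=np.nonzero(m[v])[0]
    if len(u): pts.append(((u.min()+u.max())/2,v)); print(v,u.min(),u.max())
P=onz("wrist",pts,.055,c); d=cv2.fitLine(P[:,:2].astype(np.float32),cv2.DIST_L2,0,.001,.001).ravel(); print(d,np.degrees(np.arctan2(d[1],d[0])))
print(P.round(4))
for n,uv,z in (("barrel near",(321,181.5),.058),("barrel far",(319,284),.058),("flange back",(321.5,138),.074),("collar front",(321.5,178),.062),("nozzle tip",(319,308.5),.055),("block c front top",(321.5,122),.08),("plate near",(319.5,268.5),.008)):
    print(n,onz("wrist",uv,z,c).round(4))
# plate direction / block top front edge
print(onz("wrist",[(289.5,121.5),(353.5,122)],.08,c), onz("wrist",[(295,268),(344,269)],.008,c))
```

```text
184 281
190 312 329
205 312 328
220 312 328
235 312 328
250 312 327
265 312 327
278 319 319
[0.11496893 0.9933691  0.55494237 0.056718  ] 83.39816
[[0.5609 0.1076 0.055 ]
 [0.5587 0.0915 0.055 ]
 [0.557  0.0749 0.055 ]
 [0.5553 0.0576 0.055 ]
 [0.5529 0.0397 0.055 ]
 [0.551  0.0212 0.055 ]
 [0.5487 0.0045 0.055 ]]
barrel near [[0.5623 0.1172 0.058 ]]
barrel far [[ 0.5481 -0.0013  0.058 ]]
flange back [[0.5671 0.1613 0.074 ]]
collar front [[0.5633 0.1217 0.062 ]]
nozzle tip [[ 0.5445 -0.0368  0.055 ]]
block c front top [[0.5684 0.1755 0.08  ]]
plate near [[ 0.5479 -0.012   0.008 ]]
[[0.54105302 0.1787504  0.08      ]
 [0.595872   0.17260217 0.08      ]] [[ 0.51614716 -0.00794157  0.008     ]
 [ 0.57959535 -0.01606655  0.008     ]]
```

Request:
move_arm(deltas=[[1,15,1.5,0,0,0,0.9],[1,15.5,1.5,20,0,0,0],[1,0,0,35,0,0,0],[1,0,0,35,0,0,0],[1,0,0,30,0,0,0],[1,0,0,20,0,0,0],[1,0,0,15,0,0,0],[1,0,0,5,0,0,0],[1,0,0,0,0,0,0]])

```text
clock: 4.1
eef_pos: [0.5634, 0.1389, 0.0428]
tool_rot: [0.748, 0.664, -0.001, -0.001]
ft_force: [-1.2, -0.2, -0.1]
grip_width: 0.0857
grasp_force: 0.0
```

Run:
```python
from h import *
im=bot.camera("wrist"); cv2.imwrite("pics/w2.png",im)
```

```text
(no output)
```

View pics/w2.png

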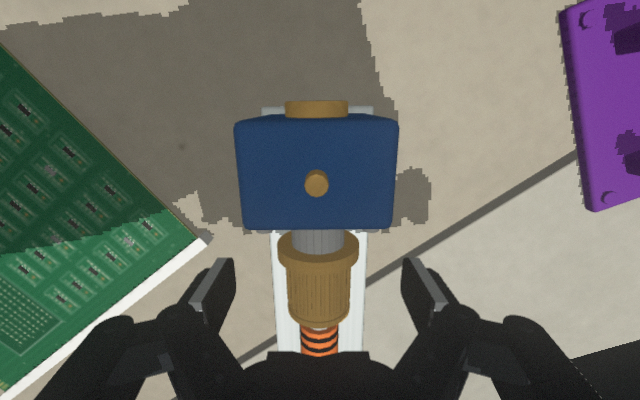

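The collar sits centred between the fingers at u≈319. Its flange is at v≈232–270 and its waist runs to v≈325.

Run:
```python
from h import *
c=bot.calibration("wrist")
a=np.array([.115,.9934,0]); m=np.array([.5625,.122,.055])
for n,s,z in (("flange back top",.038,.019),("flange front top",.032,.019),("waist front top",.002,.0155),("block front top",.054,.025)):
    print(n,proj("wrist",m+a*s+[0,0,z],c).round(1))
```

```text
flange back top [[317.5 260.9]]
flange front top [[317.5 273.7]]
waist front top [[317.8 326.2]]
block front top [[317.3 231.1]]
```

Request:
move_arm(deltas=[[0,0,0.3,0,0,0,0],[0,0,0,0,0,0,0],[0,0,0,0,0,0,0],[0,0,0,0,0,0,0],[0,0,0,0,0,0,0],[0,0,0,0,0,0,0]])

```text
clock: 4.65
eef_pos: [0.5638, 0.1396, 0.0455]
tool_rot: [0.747, 0.665, -0.0, -0.001]
ft_force: [-4.7, 0.8, 6.4]
grip_width: 0.0303
grasp_force: 60.1
```

Gripped at about 31 mm wide. Next I'll pull the collar back 10 mm, hold it there, then look at the force.

Request:
move_arm(deltas=[[0,3,0,0,0,0,0],[0,3,0,0,0,0,0],[0,2,0,0,0,0,0],[0,1.5,0,0,0,0,0],[0,0,0,0,0,0,0],[0,0,0,0,0,0,0],[0,0,0,0,0,0,0],[0,0,0,0,0,0,0],[0,0,0,0,0,0,0],[0,0,0,0,0,0,0]])

```text
clock: 5.48
eef_pos: [0.5646, 0.1468, 0.0455]
tool_rot: [0.747, 0.664, -0.002, 0.001]
ft_force: [-5.3, -4.5, 8.4]
grip_width: 0.0301
grasp_force: 60.3
```

Run:
```python
from h import *
im=bot.camera("wrist"); a=im[180:400,160:480]; cv2.imwrite("pics/w3.png",cv2.resize(a,None,fx=2,fy=2))
```

```text
(no output)
```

View pics/w3.png

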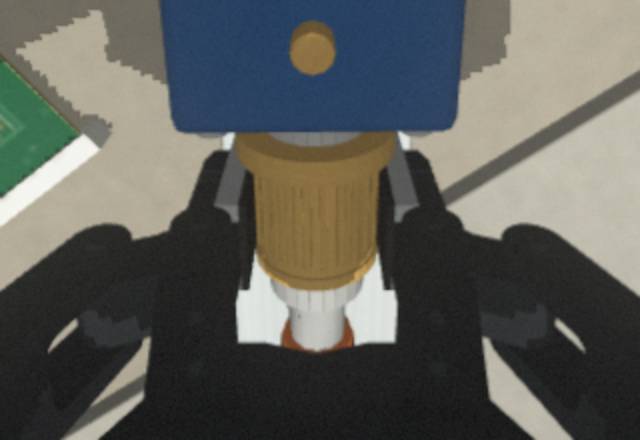

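The collar is pulled back about 7.3 mm, and a length of plug now shows between the nose and the barrel, so the lance has probably popped. I'll pull a little further to be safe, then release.

Request:
move_arm(deltas=[[0,1.5,0,0,0,0,0],[0,0.5,0,0,0,0,0],[0,0,0,0,0,0,0],[0,0,0,0,0,0,0],[0,0,0,0,0,0,0],[0,0,0,0,0,0,0]])

```text
clock: 6.03
eef_pos: [0.5648, 0.1486, 0.0455]
tool_rot: [0.747, 0.664, -0.002, 0.001]
ft_force: [-5.2, -6.2, 9.2]
grip_width: 0.0302
grasp_force: 60.4
```

Request:
move_arm(deltas=[[0,-3,0,0,0,0,0],[0,-4,0,0,0,0,0],[0,-4,0,0,0,0,0],[1,0,0,0,0,0,0],[1,0,0,0,0,0,0],[1,0,0,0,0,0,0],[1,0,0,0,0,0,0],[1,0,0,0,0,0,0],[1,0,0,0,0,0,0]])

```text
clock: 6.78
eef_pos: [0.565, 0.1397, 0.0442]
tool_rot: [0.747, 0.665, -0.0, 0.0]
ft_force: [-0.2, 0.3, -0.4]
grip_width: 0.0852
grasp_force: 0.0
```

Request:
move_arm(deltas=[[1,-20,0,0,0,0,0],[1,-30,0,0,0,0,0],[1,-25,0,0,0,0,0],[1,-15.5,0,0,0,0,0],[1,0,0,0,0,0,0]])

```text
clock: 7.2
eef_pos: [0.5538, 0.0468, 0.0441]
tool_rot: [0.749, 0.663, -0.001, 0.0]
ft_force: [-0.9, -0.5, -0.8]
grip_width: 0.0853
grasp_force: 0.0
```

Run:
```python
from h import *
c=bot.calibration("wrist");im=bot.camera("wrist"); cv2.imwrite("pics/w4.png",im)
a=np.array([.115,.9934,0]); m=np.array([.5625,.122,.055])
for n,s,z in (("flange front",.032,.019),("mouth",0,.01),("barrel near top popped",-.018,.01),("flange back home",.038,.019)):
    print(n,proj("wrist",m+a*s+[0,0,z],c).round(1))
```

```text
flange front [[315.7  15.3]]
mouth [[316.6 120.3]]
barrel near top popped [[317.  167.4]]
flange back home [[315.6  -7.5]]
```

View pics/w4.png

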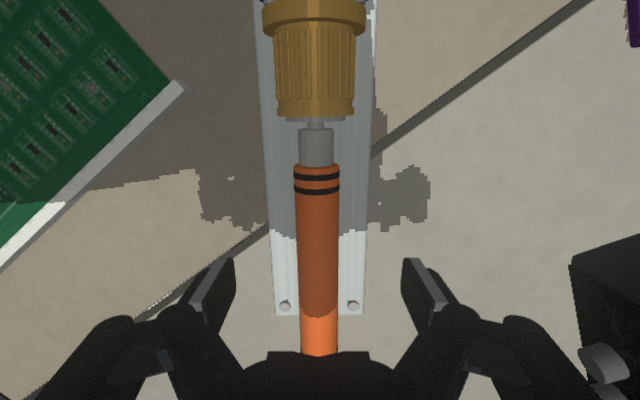

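The barrel end is at v≈166, as predicted for a popped lance, and the collar is back home. The lance is centred at u≈317. I'll nudge along the axis and grip.

Request:
move_arm(deltas=[[1,2,0,0,0,0,0],[0,0,0,0,0,0,0],[0,0,0,0,0,0,0],[0,0,0,0,0,0,0],[0,0,0,0,0,0,0],[0,0,0,0,0,0,0],[0,0,0,0,0,0,0],[0,0,0,0,0,0,0],[0,0,0,0,0,0,0]])

```text
clock: 8.0
eef_pos: [0.5546, 0.0521, 0.0445]
tool_rot: [0.747, 0.665, 0.0, -0.0]
ft_force: [-2.1, 0.8, 2.1]
grip_width: 0.0183
grasp_force: 58.4
```

Request:
move_arm(deltas=[[0,-5,0,0,0,0,0],[0,-8,0,0,0,0,0],[0,-10,0,0,0,0,0],[0,-10,0,0,0,0,0],[0,-10,0,0,0,0,0],[0,-8,0,0,0,0,0],[0,-4,0,0,0,0,0],[0,0,0,0,0,0,0]])

```text
clock: 8.67
eef_pos: [0.5481, -0.005, 0.0446]
tool_rot: [0.748, 0.664, -0.0, 0.001]
ft_force: [-2.3, 0.0, 5.5]
grip_width: 0.0181
grasp_force: 58.9
```

Request:
move_arm(deltas=[[0,0,0,-10,0,0,0],[0,0,0,-20,0,0,0],[0,0,0,-25,0,0,0],[0,0,0,-25,0,0,0],[0,0,0,-20,0,0,0],[0,0,0,-10,0,0,0],[0,0,0,0,0,0,0]])

```text
clock: 9.25
eef_pos: [0.5498, -0.0037, 0.1568]
tool_rot: [0.747, 0.664, 0.001, 0.002]
ft_force: [0.3, 0.3, -1.2]
grip_width: 0.0182
grasp_force: 58.6
```

Run:
```python
from h import *
bot.camera("top"); K=bot.outline_of("rack","top")[0]; print(K["conf"],K["rect"])
c=bot.calibration("wrist");im=bot.camera("wrist"); cv2.imwrite("pics/w5.png",im)
o=bot.get_obs(); g=o["eef_pos"]; Rm=R.from_quat(o["tool_rot"]).as_matrix(); print(g,np.degrees(np.arctan2(Rm[1,0],Rm[0,0])),o["grip_width"])
G=g-Rm[:,2]*.011
print("plug-end of barrel expected (offset -2.6)",proj("wrist",G+Rm[:,0]*.0524+[0,0,.01],c), "if offset 0",proj("wrist",G+Rm[:,0]*.055+[0,0,.01],c))
```

```text
0.73 [220.7, 128.5, 44.0, 30.0]
[ 0.54718848 -0.0032647   0.152809  ] 83.2743543826919 0.018234712538981866
plug-end of barrel expected (offset -2.6) [[316.28798904 179.76919057]] if offset 0 [[316.27323122 173.48411857]]
```

View pics/w5.png

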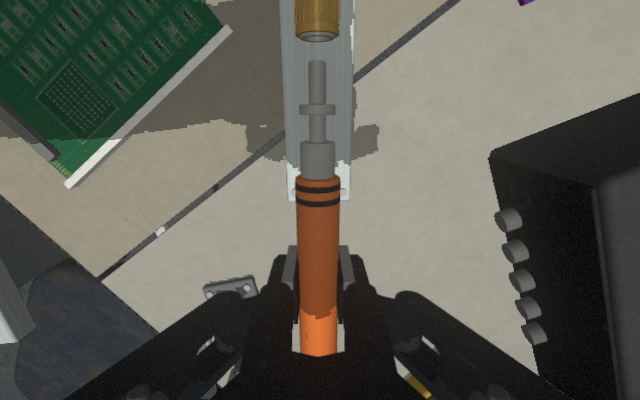

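Request:
move_arm(deltas=[[0,0,0,0,0,0,-6.3],[0,0,0,0,0,0,-6.4],[0,-15,-7,0,0,0,0],[0,-30,-14,0,0,0,0],[0,-30,-15,0,0,0,0],[0,-30,-15,0,0,0,0],[0,-22,-10,0,0,0,0],[0,-13,-6,0,0,0,0],[0,0,0,0,0,0,0],[0,0,0,0,0,0,0]])

```text
clock: 10.23
eef_pos: [0.4949, -0.1496, 0.1526]
tool_rot: [0.67, 0.742, -0.001, -0.002]
ft_force: [0.6, -0.8, -1.3]
grip_width: 0.0182
grasp_force: 58.6
```

Run:
```python
from h import *
c=bot.calibration("wrist");im=bot.camera("wrist"); cv2.imwrite("pics/w6.png",im)
o=bot.get_obs(); Rm=R.from_quat(o["tool_rot"]).as_matrix(); print(o["eef_pos"],np.degrees(np.arctan2(Rm[1,0],Rm[0,0])))
for r in bot.outline_of("rack","wrist")[:2]:
    p=cv2.minAreaRect(np.argwhere(r["pixels"])[:,::-1].astype(np.float32)); b=cv2.boxPoints(p); print(r["conf"],r["rect"],p,b.round(1)); P=onz("wrist",b,.008,c); print(P.round(4),P.mean(0))
```

```text
[ 0.49534475 -0.14886691  0.15290891] 95.95698466787717
0.92 [218.9, 132.3, 74.1, 132.3] ((254.95608520507812, 197.33009338378906), (129.98130798339844, 72.55381774902344), 88.49256896972656) [[217.  133.3]
 [289.5 131.4]
 [292.9 261.3]
 [220.4 263.3]]
[[ 0.3941 -0.1038  0.008 ]
 [ 0.4619 -0.0951  0.008 ]
 [ 0.4754 -0.2326  0.008 ]
 [ 0.3967 -0.2432  0.008 ]] [ 0.43203726 -0.16867571  0.008     ]
```

View pics/w6.png

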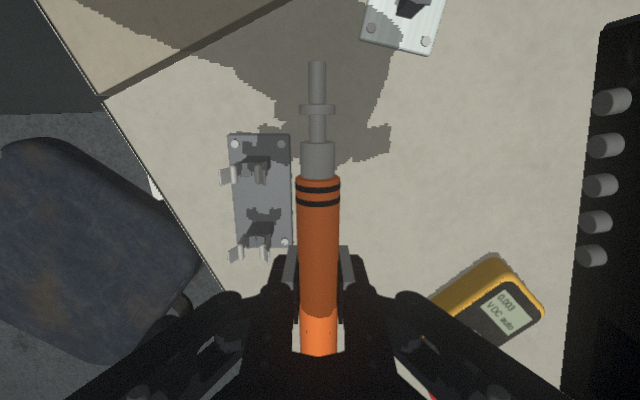

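The wrist view shows the rack's plate corners at about (228,134), (291,135) and (236,248), with clip arm tips at (226,178), (262,178), (236,255) and (266,254). I'll zoom in for precise corners.

Run:
```python
from h import *
im=cv2.imread("pics/w6.png"); a=im[120:270,205:305]; a=cv2.resize(a,None,fx=4,fy=4,interpolation=cv2.INTER_CUBIC)
for i in range(0,150,10): cv2.putText(a,str(120+i),(0,i*4+4),0,.35,(0,255,255),1); cv2.line(a,(22,i*4),(28,i*4),(0,255,255),1)
for i in range(0,100,10): cv2.putText(a,str(205+i),(i*4-8,596),0,.35,(0,255,255),1)
cv2.imwrite("pics/w6c.png",a)
c=bot.calibration("wrist"); t=np.radians(96); x=np.array([np.cos(t),np.sin(t),0]); y=np.array([x[1],-x[0],0]); o=np.array([.4354,-.1583,0])
print("pred corners",[proj("wrist",o+x*a+y*b+[0,0,.008],c).round(1).tolist() for a,b in((.06,-.03),(.06,.03),(-.06,-.03),(-.06,.03))])
print("pred clip tips",[proj("wrist",o+x*a+y*b+[0,0,.076],c).round(1).tolist() for a,b in((.034,-.0165),(.034,.0165),(-.034,-.0165),(-.034,.0165))])
```

```text
pred corners [[[221.7, 132.4]], [[285.4, 132.4]], [[233.5, 246.8]], [[289.4, 246.9]]]
pred clip tips [[[214.7, 176.2]], [[258.8, 176.2]], [[224.0, 256.9]], [[264.1, 256.9]]]
```

View pics/w6c.png

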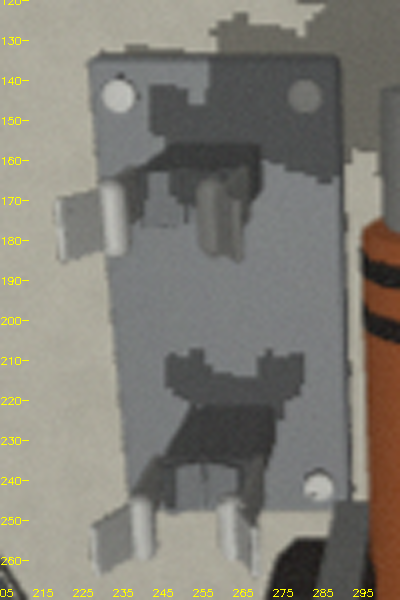

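Request:
move_arm(deltas=[[0,-1,-15,0,0,0,0.7],[0,-1,-25,0,0,0,0],[0,0,-17.5,0,0,0,0],[0,0,0,20,0,0,0],[0,0,0,25,0,0,0],[0,0,0,17,0,0,0],[0,0,0,7,0,0,0],[0,0,0,0,0,0,0],[0,0,0,0,0,0,0]])

```text
clock: 11.08
eef_pos: [0.4394, -0.156, 0.0853]
tool_rot: [0.673, 0.739, -0.0, -0.0]
ft_force: [-0.8, -0.2, -0.2]
grip_width: 0.0183
grasp_force: 58.8
```

Run:
```python
from h import *
c=bot.calibration("wrist");im=bot.camera("wrist"); a=cv2.resize(im[100:300,220:420],None,fx=3,fy=3,interpolation=cv2.INTER_CUBIC); cv2.imwrite("pics/w7.png",a)
o=bot.get_obs(); Rm=R.from_quat(o["tool_rot"]).as_matrix(); print(o["eef_pos"],np.degrees(np.arctan2(Rm[1,0],Rm[0,0])),o["ft_force"])
G=o["eef_pos"]-Rm[:,2]*.011
print("clip tips if centred",[proj("wrist",np.r_[(G+Rm[:,0]*(.034-.002+a)+Rm[:,1]*b)[:2],.076],c).round(1).tolist() for a in(-.006,.006) for b in (-.0165,.0165)])
print("plate corners if centred",[proj("wrist",np.r_[(G+Rm[:,0]*(.06-.002)+Rm[:,1]*b)[:2],.008],c).round(1).tolist() for b in (-.03,.03)])
```

```text
[ 0.44001596 -0.15635399  0.08597682] 95.3478452270508 [ 0.21337274 -0.47291928 -0.08807232]
clip tips if centred [[[288.0, 215.2]], [[350.2, 215.2]], [[287.3, 193.6]], [[351.0, 193.6]]]
plate corners if centred [[[277.1, 139.4]], [[360.6, 139.4]]]
```

View pics/w7.png

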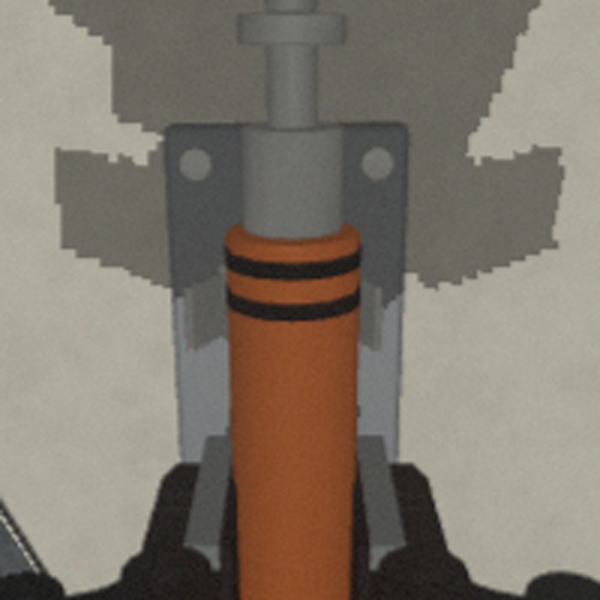

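The rack's centre line is at crop x≈286–288 and the lance is at x≈294, so the tool needs to shift about -1.8 mm in y. Lengthwise the clips are at v 193–217 as predicted. Next I'll correct and push down.

Request:
move_arm(deltas=[[0,0,-1.8,0,0,0,0],[0,0,0,6,0,0,0],[0,0,0,8,0,0,0],[0,0,0,6,0,0,0],[0,0,0,5,0,0,0],[0,0,0,4,0,0,0],[0,0,0,4,0,0,0],[0,0,0,3,0,0,0]])

```text
clock: 11.8
eef_pos: [0.4378, -0.1571, 0.0494]
tool_rot: [0.674, 0.739, 0.0, 0.001]
ft_force: [-0.4, -0.5, 0.7]
grip_width: 0.0177
grasp_force: 58.7
```

Request:
move_arm(deltas=[[0,0,0,2,0,0,0],[0,0,0,2,0,0,0],[0,0,0,1,0,0,0],[0,0,0,0,0,0,0]])

```text
clock: 12.13
eef_pos: [0.4375, -0.1567, 0.0448]
tool_rot: [0.674, 0.739, 0.0, 0.0]
ft_force: [-0.8, 0.8, 6.1]
grip_width: 0.0178
grasp_force: 59.6
```

Request:
move_arm(deltas=[[0,0,0,1,0,0,0],[0,0,0,1,0,0,0],[0,0,0,0,0,0,0],[0,0,0,0,0,0,0]])

```text
clock: 12.47
eef_pos: [0.4377, -0.1567, 0.0446]
tool_rot: [0.674, 0.739, 0.0, 0.001]
ft_force: [-6.5, 1.6, 21.6]
grip_width: 0.0182
grasp_force: 61.0
```

Request:
move_arm(deltas=[[0,0,0,0.7,0,0,0],[0,0,0,0,0,0,0],[0,0,0,0,0,0,0]])

```text
clock: 12.72
eef_pos: [0.4377, -0.1568, 0.0445]
tool_rot: [0.674, 0.739, 0.001, 0.001]
ft_force: [-7.5, 3.2, 25.8]
grip_width: 0.0183
grasp_force: 61.6
```

Request:
move_arm(deltas=[[0,0,0,-2,0,0,0],[1,0,0,0,0,0,0],[1,0,0,0,0,0,0],[1,0,0,0,0,0,0],[1,0,0,0,0,0,0],[1,0,0,0,0,0,0],[1,0,0,-10,0,0,0],[1,0,0,-25,0,0,0],[1,0,0,-35,0,0,0],[1,0,0,-35,0,0,0]])

```text
clock: 13.55
eef_pos: [0.4361, -0.1564, 0.1486]
tool_rot: [0.674, 0.739, -0.001, -0.002]
ft_force: [1.3, -0.1, -0.1]
grip_width: 0.0851
grasp_force: 0.0
```

Request:
move_arm(deltas=[[1,0,20,0,0,0,0],[1,0,30,0,0,0,0],[1,0,20,0,0,0,0],[1,0,0,0,0,0,0],[1,0,0,0,0,0,0]])

```text
clock: 13.97
eef_pos: [0.5074, -0.1501, 0.1479]
tool_rot: [0.673, 0.739, -0.0, -0.0]
ft_force: [-0.4, 0.0, 0.1]
grip_width: 0.0858
grasp_force: 0.0
```

Run:
```python
from h import *
c=bot.calibration("wrist");im=bot.camera("wrist"); cv2.imwrite("pics/w8.png",cv2.resize(im[80:280,170:370],None,fx=3,fy=3,interpolation=cv2.INTER_CUBIC))
o=bot.get_obs(); print(o["eef_pos"])
t=np.radians(95.35); x=np.array([np.cos(t),np.sin(t),0]); C=np.array([.4377,-.1567,.055])-x*.002
for s in (.097,.055,0,-.055): print(s,((proj("wrist",C+x*s,c)-[170,80])*3).round(0))
```

```text
[ 0.50631602 -0.15008536  0.14777491]
0.097 [[156.  15.]]
0.055 [[173. 190.]]
0 [[193. 390.]]
-0.055 [[210. 563.]]
```

View pics/w8.png

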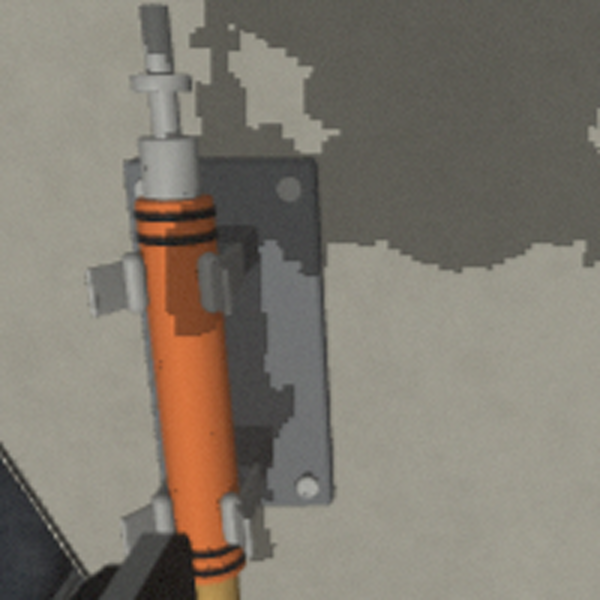

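The barrel sits beneath the arms of both clips, with its ends at crop y≈200 and 575 and the clip necks at about (135,283)/(208,283) and (165,520)/(232,520). I'll check its lengthwise centring numerically.

Run:
```python
from h import *
f=lambda p,z: onz("wrist",np.array(p)/3+[170,80],z)[0]
t=np.radians(95.35); x=np.array([np.cos(t),np.sin(t),0])
top,bot_=f((176,201),.063),f((220,577),.06)
print("barrel",top@x,bot_@x,(top@x+bot_@x)/2,top@x-bot_@x)
for z in(.066,.072):
    u=f((171,283),z)@x; l=f((198,520),z)@x; print("clips",z,u,l,(u+l)/2,u-l)
p=[f(q,.008) for q in((315,158),(332,503))]; print("plate",p[0]@x,p[1]@x,(p[0]@x+p[1]@x)/2)
```

```text
barrel -0.14543481272093517 -0.255342555349892 -0.20038868403541357 0.1099077426289568
clips 0.066 -0.16570192268178366 -0.2333030239585045 -0.1995024733201441 0.06760110127672084
clips 0.072 -0.16430484483444857 -0.23002893104462363 -0.1971668879395361 0.06572408621017506
plate -0.13986562095322824 -0.25826452943783546 -0.19906507519553185
```

The barrel's middle is about 1 mm from midway between the clips. Its measured length (109.9 mm) and the clip spacing (67.6 mm) match the given sizes, so I'm handing in.

```bash
python3 -c "
from workcell import bot
print(bot.job_done())"
```

```text
the job is handed in; nothing more can be done
None
```

The lance is out of the coupler and pressed down to its seats in both clips of the grey rack, about 1 mm off midway by camera; the collar sprang home, the gripper touches nothing, and the job went in at about 14 s with no verdict returned.

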